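# Lock the coupling bar with a loop pin

## Robot

A 6-joint arm with a two-finger parallel gripper is mounted at the origin on the work surface. World frame = base frame: x ahead of the robot, y to its left, z up, the work surface at z = 0. Lengths are in mm, angles in rad, forces in N, time in s.
With the tool pointing down it reaches from about 350 to 925 mm from the base axis. Payload 6.4 kg.
Tool frame: the origin (TCP) lies on the centre line of the jaws, within the pads' length; the fingertips stand 19 mm ahead of it and the grasp point (between the pads) is the TCP; z points along the fingers, y is the direction in which the jaws open and shut (so a half turn about z gives the same grasp; the last joint's range is limited). The gripper opens to 85 mm and grips with 20 to 120 N. Pads are 22 mm wide; open, the fingers measure 114 mm over their backs; the gripper's body (76 mm by 85 mm) begins 54 mm behind the grasp point. The pads swing forward as they close: fully open they stand 13 mm farther back than shut.
Start: joints at [-1.35, 0.245, 1.558, -0, 1.339, -0.174], TCP at [250.011, -600.007, 250.29] pointing down, gripper open.
Joint ranges: [-3.13, 3.13], [-1.02, 2.26], [0.13, 2.54], [-0.95, 4.09], [0.21, 2.88], [-2.74, 2.74]. Speed limits (rad/s): [2.57, 2.57, 3.14, 3.14, 3.14, 3.14].

## Interface

Orientations are given as a rotation vector (axis times angle).
In Python, from station import arm gives the robot as it stands.
- The arm moves only by the tool move_arm, never from a script. Its argument "moves" is text: rows parted by semicolons, each of 5 numbers parted by spaces: the opening, from -1 (shut) to 1 (fully open), so that 0 is half open, then the shift along the tool's x, y, z in m, then the turn about the tool's z in rad. In form: claw tx ty tz yaw; .... A call has exactly 8 rows; each row shifts and turns the commanded pose from where the row before left it, along the tool's axes as they then stand; what a row does not reach is not made up. A row lasts 1/10 s, in which the tool goes at most 50 mm and 8.59 degrees, less where a joint would pass 70% of its speed; a pose out of reach is approached as far as the arm can. A call with a gripper value outside its range is refused whole. The fingers move at their own pace and stop on an object; "newtons" is the grip in N (left out, the last holds). Time passes only in rows, so rows that do not move let the fingers close, or fill a call up. It gives the time, the measured TCP pose, the force and the opening at its end, in the units of the state.
- arm.state(): the state, without advancing time (a new reading comes with each control period).
- arm.grab_frame(name): name is "scene" or "top"; returns a dict with "image" (420x560x3 uint8, red, green, blue), "z_map" (420x560 float32, mm along the optical axis (not along the pixel's ray), 0 where there is no reading), "fx", "fy", "cx", "cy" (pixels), "origin" and "rotation" of the camera in the world. Camera axes: x right, y up, looking along -z (the intrinsics and any distortion apply to the point x, -y, -z); pixel columns grow to the right and rows downward; lengths in mm; the calibration is good to about 2 mm. A picture is of the moment at which its call begins.
- arm.hand_in(): hands the job in, once; it reports no verdict.
The state is a dict: "time": time; "qpos": joint angles; "qd": joint speeds; "tau": joint torques, N m; "eef_pos": TCP position; "orientation": TCP orientation; "contact_force": force on the tool from outside, world axes, zero at the start; "ft_torque": the same for the moment, N m; "finger_gap": finger opening in mm.
Only numpy, scipy, OpenCV 4.12 (cv2) and the standard library are available. Lean on these libraries where they do the work, as an engineer would, in place of code of your own. Each camera call takes 0.05 s, during which the arm holds its last target. There are 200 camera calls.

## Task

Lock the coupling bar that has no pin yet: take the pin with the hinged wire loop out of its timber block and push it down through the cross hole of that bar until its head sits on the bar, with the open loop pointing out past the bar's free end. Then press the loop down over the bar's end until it snaps shut round the bar. Leave the other two pins where they stand.

Things in the scene. Friction and masses are not known exactly. Their poses are not given: they have to be found in the camera images.
- pin: Steel lock pin with a hinged wire loop, upright in one of three timber blocks (70 x 70 x 60 mm high). Origin: centre of the head's underside (resting on the block); z up, x the way the open loop points. Shank below: 14 mm diameter, 46 long, last 10 tapering to 7. Head flange 36 (x) x 40 (y) x 20 high. About 0.3 kg. The other two pins have a fixed eye ring or a cross bar, no hinged loop.
- stub (a point): Middle of the pin's grip stub, 42 mm above the pin's origin on its axis. The stub is 26 (pin x) x 24 (pin y) mm and reaches from 20 to 60 mm above the origin; grip it from above across the pin's y or x. The loop's legs are 6 mm wire lying 10 mm above the origin, 33 mm either side of the axis.
- loop (a joint): Angle of the wire loop about the pin's y axis, 10 mm above the pin's origin: 0 open (level, along pin +x), 1.57 shut (hanging down beside the shank). An over-centre spring holds it open up to about 0.5 rad; pressed past that (under 1 N at the tab) it snaps shut. Loop 60 mm wide inside: it closes only over the bar's free end.
- tab (a point): Centre of the top face of the flat thumb tab at the loop's outer end, 69 mm from the hinge. Tab 22 mm (along the loop) x 32 (across) x 5 thick, spanning 58 to 80 mm from the hinge. Pressing it straight down 40 to 55 mm with closed fingers, beyond the bar's end, snaps the loop shut.
- bracket: Fixed blue bracket whose steel coupling bar has no pin (a like bracket beside it is already locked, pin top 165 mm high). Origin on the table right under the cross hole; x along the bar to its free end, z up. Bar level, 40 mm wide, 30 high, underside 75 and top 105 mm above the table. The blue upright, 137 mm high, stands 115 mm behind the hole.
- cross_hole (a point): Centre of the cross hole's mouth on the bar's top face, 105 mm above the table. Vertical through hole 23 mm wide with a 4 mm chamfer; the bar's free end is 28 mm beyond it along the bracket's x.
- eye_pin: Bystander: pin with a fixed upright eye ring on top (94 mm above its origin), standing in another timber block; origin at the centre of the head's underside. Leave it alone.
- tee_pin: Bystander: pin with an 80 mm cross bar along its y on top (68 mm above its origin), standing in another timber block; origin at the centre of the head's underside. Leave it alone.
Not all that is in view belongs to the job. What is shaped like the pin but black or orange is not meant.

How it is judged (in metres and radians):
On the way, in this order (a step that is already met when the one before it is completed fails the run):
1. the pin's head sits on the bar, shank through the cross hole, loop still open (horizontal distance between pin and cross_hole below 0.012 m and z of pin in the frame of cross_hole between -0.006 and 0.01 m and value of joint loop below 0.4 rad), for 0.2 s.
2. the loop is swung shut round the bar (horizontal distance between pin and cross_hole below 0.012 m and value of joint loop above 1.3 rad), for 0.2 s.
At the end, for the whole second after the job is handed in: The loop pin stands at rest in the open bar's cross hole (within 12 mm of its centre, head within 10 mm of the bar's top, leaning less than 0.2 rad) and its loop is shut (beyond 1.3 rad) round the bar (all of step 2 and z of pin in the frame of cross_hole between -0.006 and 0.01 m and angle between pin's own z axis and vertical below 0.2 rad and linear speed of pin below 0.03 m/s); the robot touches nothing.
It fails at once if the eye pin is moved by more than 30 mm (distance of eye_pin from where it was at the start of the episode above 0.03 m).
It fails at once if the tee pin is moved by more than 30 mm (distance of tee_pin from where it was at the start of the episode above 0.03 m).
It also fails if it takes over 53 s, if anything falls off the work surface, if the arm or the gripper's body presses on something with over 40 N, if the wrist force passes 120 N, or if a joint passes its speed limit or range.

## Working session

There is one attempt and no reset: what is moved stays moved. The work goes in short steps, Python scripts to look and compute and a tool call to move; the robot and the scene stay as the last step left them, time stands still between calls to the robot, and variables do not carry over. Pictures are saved under pics/ and viewed, about 8 in all and at most 12, crops included, and the job is handed in when it is done.

Besides the shell and the picture viewer there is one more tool, called after "Emit:" as name(argument=value, ...), one argument or row to a line, values as JSON. move_arm: Moves the arm, as the interface text tells. Its arguments: {"type":"object","properties":{"moves":{"type":"string"},"newtons":{"type":"number"}},"required":["moves"]}

```bash
mkdir -p pics; ls; cat > h.py <<'E'
import numpy as np, cv2, pickle
def grab(arm,name,fn):
    f=arm.grab_frame(name); pickle.dump(f,open(f'pics/{fn}.pkl','wb'))
    cv2.imwrite(f'pics/{fn}.png',f['image'][:,:,::-1]); return f
def load(fn): return pickle.load(open(f'pics/{fn}.pkl','rb'))
def cloud(f):
    z=f['z_map'].astype(float); v,u=np.mgrid[:z.shape[0],:z.shape[1]]
    P=np.stack([(u-f['cx'])/f['fx']*z,-(v-f['cy'])/f['fy']*z,-z],-1)
    W=P@np.array(f['rotation']).T+np.array(f['origin']); W[z==0]=np.nan; return W
def ray(f,u,v,h):
    d=np.array(f['rotation'])@np.array([(u-f['cx'])/f['fx'],-(v-f['cy'])/f['fy'],-1]); o=np.array(f['origin'])
    return o+d*(h-o[2])/d[2]
E
python3 - <<'E'
from station import arm
from h import *
for n in('top','scene'):
    f=grab(arm,n,n+'0'); print({k:(v if not hasattr(v,'shape') or v.size<10 else v.shape) for k,v in f.items()})
print(arm.state())
E
```

```text
pics
{'image': (420, 560, 3), 'z_map': (420, 560), 'fx': 488.56671109447313, 'fy': 488.56671109447313, 'cx': 279.31269576917913, 'cy': 197.35018691252498, 'origin': array([ 284.11535144,  112.16937212, 1652.10657857]), 'rotation': array([ 0.06504463, -0.06436299, -1.55391517])}
{'image': (420, 560, 3), 'z_map': (420, 560), 'fx': 485.4787211231089, 'fy': 485.4787211231089, 'cx': 271.9964370595324, 'cy': 212.92159659295874, 'origin': array([1386.31765056, -404.27970611,  992.41237631]), 'rotation': array([0.79769769, 0.47534256, 1.02215853])}
{'time': 0.1, 'qpos': array([-1.35012140e+00,  2.45807802e-01,  1.55887858e+00, -2.35754087e-05,
        1.33868150e+00, -1.74094575e-01]), 'qd': array([-4.33385051e-04,  2.57638629e-05, -2.77222272e-03, -5.09212034e-04,
        2.78512115e-04, -7.16025731e-04]), 'tau': array([ 5.21305708e-05, -4.30671608e+01, -3.27129614e+01, -1.17541472e-04,
        2.85265523e-03, -1.85926218e-06]), 'eef_pos': array([ 249.88843748, -599.5480877 ,  249.25708941]), 'orientation': array([-3.07885026e+00, -6.15744163e-01,  1.00904052e-04]), 'contact_force': array([-0.30164081, -0.29654074,  0.51025948]), 'ft_torque': array([0.0157461 , 0.026574  , 0.01886154]), 'finger_gap': 85.10479532527378}
```

View pics/top0.png

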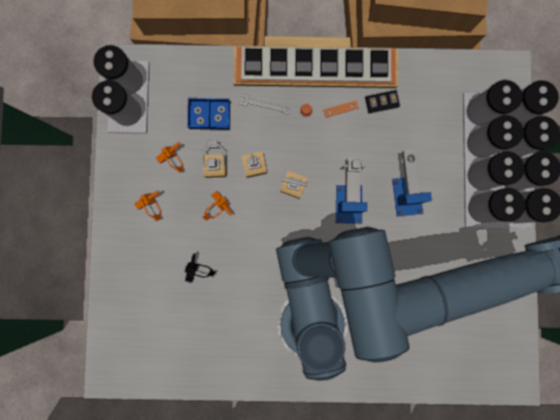

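View pics/scene0.png

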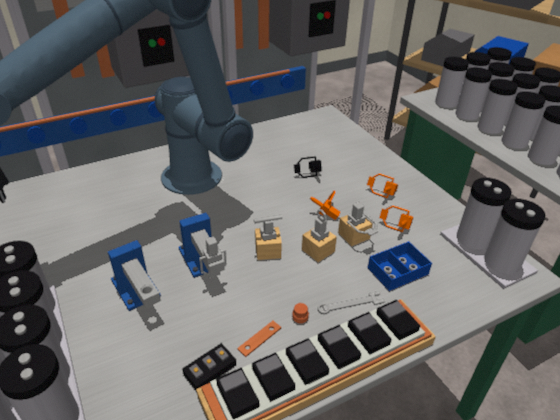

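The top view shows the loop pin at about (214,163) with its loop pointing up the image. The bracket with no pin is at about (410,195), its bar end near (403,155). Next I enlarge both.

```bash
sed -i "s/np.array(f\['rotation'\])/cv2.Rodrigues(np.array(f['rotation'],float))[0]/" h.py
python3 - <<'E'
from h import *
f=load('top0'); im=f['image'][:,:,::-1]
a=cv2.resize(im[135:185,190:240],(400,400),interpolation=cv2.INTER_CUBIC)
b=cv2.resize(im[145:220,385:435],(400,600),interpolation=cv2.INTER_CUBIC)
c=np.zeros((600,800,3),np.uint8); c[:400,:400]=a; c[:,400:]=b
g=load('scene0')['image'][:,:,::-1]
c[400:,:400]=cv2.resize(g[195:250,310:420],(400,200),interpolation=cv2.INTER_CUBIC)
for i in range(0,50,10):
    cv2.putText(c,str(190+i),(i*8,10),0,.35,(0,0,255));cv2.putText(c,str(135+i),(0,i*8+4),0,.35,(0,0,255))
    cv2.putText(c,str(385+i),(400+i*8,10),0,.35,(0,0,255))
for i in range(0,75,10): cv2.putText(c,str(145+i),(400,i*8+4),0,.35,(0,0,255))
cv2.imwrite('pics/crop1.png',c)
W=cloud(f)
print('pinZ');print(np.round(W[140:180:2,200:230:2,2]).astype(int))
print('barZ');print(np.round(W[146:216:2,392:432:2,2]).astype(int))
E
```

```text
pinZ
[[                   2                    1                    2
                     6                    2                   -2
                    -2                   71                   69
                     3                    3                    0
                     4                   -9                   -1]
 [                   7                    2                   -3
                     5                   77                   71
                    72                   72                   74
                     4                   -4                   -3
                     8                   -1                   -4]
 [                   6                    0                   -7
                     0                   76                   81
                    73                   70                   72
                    75                   -9                   -2
                     6                    2                    0]
 [                   1                    0                    2
                    71                   68         
[... 20079 characters left out ...]
        16                   27
                    10                    3                    1
                     1                    2]
 [                  -2                    0                    8
                     9                   20                   14
                    23                   15                   16
                     6                    8                   17
                    12                    6                    7
                     8                    2                    2
                     6                    4]]<stdin>:14: RuntimeWarning: invalid value encountered in cast
<stdin>:15: RuntimeWarning: invalid value encountered in cast
```

View pics/crop1.png

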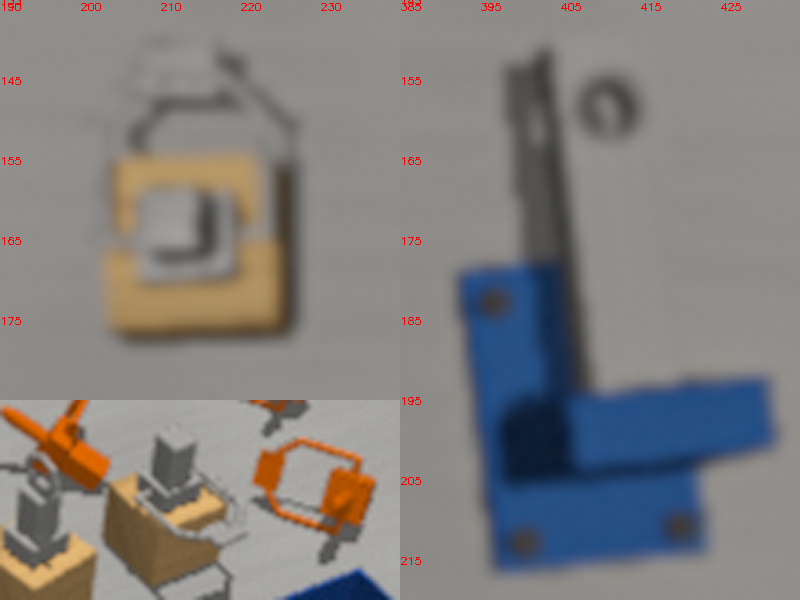

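The crop shows the hole's ring at about (411.2,158.4), the stub top at about (210,161), and the loop tab up at about (213,142). Now I fit the poses.

```bash
python3 - <<'E'
from h import *
f=load('top0'); W=cloud(f); z=W[...,2]; n,m=z.shape
v,u=np.mgrid[:n,:m]
def box(a,b,c,d): return (u>=a)&(u<=b)&(v>=c)&(v<=d)
def rect(M,h,name):
    p=np.array([ray(f,x,y,h)[:2] for y,x in zip(*np.nonzero(M))],np.float32)
    r=cv2.minAreaRect(p); print(name,len(p),'mean',p.mean(0).round(1),'rect',np.round(r[0],1),np.round(r[1],1),round(r[2],1)); return p
stub=box(200,228,150,176)&(z>107); rect(stub,120,'stub')
head=box(200,228,150,176)&(z>70); 
blk=box(196,232,150,182)&(z>52)&(z<67)
rect(box(196,232,150,182)&(z>52),60,'block+')
lp=box(196,232,136,156)&(z>50); p=rect(lp,72,'loop')
tab=box(205,222,136,147)&(z>50)
p=rect(tab,72,'tab')
bar=box(400,424,146,191)&(z>95)&(z<116)
p=rect(bar,105,'bar')
# bar edges per row -> direction
mid=[]
for y in range(164,190):
    xs=np.nonzero(bar[y])[0]; mid.append(ray(f,(xs.min()+xs.max())/2,y,105)[:2])
mid=np.array(mid); k=np.polyfit(mid[:,0],mid[:,1],1); print('bar line y=',k,'yaw',np.degrees(np.arctan(k[0])))
ys=np.nonzero(bar.any(1))[0]; print('bar rows',ys.min(), ray(f,409,ys.min()-.5,105))
hole=box(405,416,153,164)&(z<60); yy,xx=np.nonzero(hole); print('hole low px',xx.mean(),yy.mean(),len(xx))
print('hole img',ray(f,411.0,158.4,105), ray(f,xx.mean(),yy.mean(),90))
# dark fit
g=cv2.cvtColor(f['image'],cv2.COLOR_RGB2GRAY); print(g[152:166,403:420])
# stub image
print(g[154:174,203:224])
E
```

```text
stub 66 mean [518.9 330.1] rect [519.7 330.3] [25.7 22.2] 1.5
block+ 487 mean [521.3 332.9] rect [527.5 333.9] [83.7 72.5] 1.4
loop 154 mean [571.  334.9] rect [573.5 333.3] [53.  72.2] 0.9
tab 76 mean [587.1 335.7] rect [588.4 333.8] [23.2 52.4] 0.9
bar 534 mean [ 502.9 -309. ] rect [ 505.  -307.7] [136.8  44.4] 7.0
bar line y= [ 1.28729475e-01 -3.73361483e+02] yaw 7.335314622324684
bar rows 149 [ 575.79268285 -299.12318579  105.        ]
hole low px 409.4 158.7 20
hole img [ 543.84667004 -305.32862008  105.        ] [ 545.30362605 -304.20329772   90.        ]
[[ 86 119 140 147 146 147 145 144 143 144 144 145 144 143 142 142 143]
 [ 81 117 141 146 146 143 139 135 134 135 138 141 144 144 142 142 143]
 [ 80 115 140 145 140 130 121 114 112 117 124 135 142 143 143 141 142]
 [ 75 110 138 140 129 113  98  88  85  93 109 125 137 142 142 141 142]
 [ 69 104 134 134 117  96  90  92  81  75  91 114 131 141 142 142 142]
 [ 70 102 132 130 108  91 100 115 104  77  77 103 125 139 143 142 142]
 [ 76  98 128 126 104  90 102 122 118  89  73  96 122 137 142 142 142]
 [ 78  91 120 126 108  89  93 113 1
[... 1543 characters left out ...]
5 137 142 136 120 108 105 105 102  90  80  99 131 139 127 137
  147 146 140]
 [145 146 145 146 148 142 122 105 100 102 106 106 111 127 145 142 125 136
  147 147 140]
 [149 152 152 153 151 150 142 134 130 132 136 135 133 137 141 131 117 130
  143 145 139]
 [149 151 151 149 146 143 142 138 135 135 135 130 125 123 121 115 117 133
  145 148 140]
 [147 148 148 144 136 130 127 128 128 130 129 127 124 123 125 129 134 144
  149 149 143]
 [145 146 148 146 142 139 138 139 139 141 142 142 142 143 142 145 146 148
  150 150 143]
 [144 146 147 146 147 147 147 147 146 146 147 147 147 147 148 148 147 148
  147 147 141]
 [143 142 143 143 144 144 144 144 145 144 144 144 144 144 144 144 143 142
  142 142 135]]
```

```bash
python3 - <<'E'
from h import *
f=load('top0'); z=cloud(f)[...,2]
print(np.nan_to_num(z[138:166,198:228]).astype(int).astype(str).tolist().__len__())
for y in range(138,166): print(y,' '.join('#' if a>107 else '+' if a>66 else '.' if a>40 else ' ' for a in np.nan_to_num(z[y,198:229])))
for a in [(201.8,160,72),(224,160,72),(213,142,72),(210.5,161,120),(212.5,163.5,80)]: print(a,ray(f,*a).round(1))
# scene cross-check: stub, hole by depth
g=load('scene0'); W=cloud(g); Z=W[...,2]
for nm,c,zr in (('stub',(519,330),(112,128)),('bar',(545,-304),(99,111)),('bracketbar end',(570,-300),(99,111))):
    M=(np.hypot(W[...,0]-c[0],W[...,1]-c[1])<35)&(Z>zr[0])&(Z<zr[1]); p=W[M]; print(nm,M.sum(),p.mean(0).round(1),np.percentile(p[:,:2],[2,98],axis=0).round(1).tolist())
v,u=np.nonzero((np.hypot(W[...,0]-545,W[...,1]+304)<60)); print(u.min(),u.max(),v.min(),v.max())
c=cv2.resize(g['image'][v.min()-5:v.max()+5,u.min()-5:u.max()+5,::-1],None,fx=6,fy=6,interpolation=cv2.INTER_CUBIC); print(c.shape); cv2.imwrite('pics/c2.png',c)
E
```

```text
28
138                                                              
139                                                              
140                               + + + +                        
141                     + + + + + + + + +                        
142                     + + + + + + + . +                        
143                     + + + + + + + + +                        
144                     + + + + + + + + + + +                    
145                 + + + + + + + + + + + + + +                  
146               + +   + + + + + + + + + +   + +                
147             + + +   + +                     + +              
148           + + +                               + + +          
149         + + +                                   + +          
150         + +                                     + +          
151         + +                                     + +          
152         + +                                     + +          
153         + +                                     + +          
154         + +                          
[... 468 characters left out ...]
 . . . + .        
162         + + . . . + # # # # # # # # + + + + . . . + .        
163         + + . . . + #   # # # # # # + + + + + + + + +        
164         + + + + + + # # # # # # # # +   + + + + + + + .      
165           + + + + + # # # # # # # # + + + + . . . . .        
(201.8, 160, 72) [533.2 369.   72. ]
(224, 160, 72) [534.4 296.5  72. ]
(213, 142, 72) [593.3 334.   72. ]
(210.5, 161, 120) [522.9 333.5 120. ]
(212.5, 163.5, 80) [521.  332.6  80. ]
stub 66 [523.3 330.  119. ] [[510.5, 319.9], [534.3, 344.1]]
bar 319 [ 545.6 -304.1  105.3] [[512.4, -324.8], [575.7, -283.1]]
bracketbar end 180 [ 561.3 -301.6  105. ] [[537.6, -322.4], [576.4, -282.5]]
128 176 271 335
(444, 348, 3)
```

View pics/c2.png

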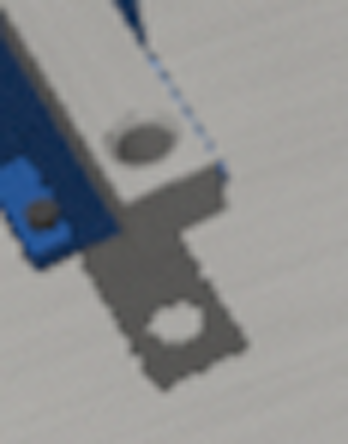

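Emit:
move_arm(
  moves="1 0 0 0 -0.14; 1 0 0 0 -0.14; 1 0 0 0 -0.08; 1 0 -0.048 0 0; 1 0 -0.048 0 0; 1 0 -0.048 0 0; 1 0 -0.048 0 0; 1 0 -0.048 0 0",
)

```text
time: 0.9
eef_pos: [84.7, -423.4, 249.6]
orientation: [-2.919, -1.159, -0.0]
contact_force: [-0.7, -0.9, 0.9]
finger_gap: 85.2
```

The scene crop shows the hole mouth centred at crop (142,140), which is full-frame (146.7,289.5). The first move shows that a positive yaw turns the tool clockwise as seen from above, so I correct for that.

```bash
python3 - <<'E'
from h import *
g=load('scene0'); print(ray(g,146.7,289.5,105), ray(load('top0'),410.7,158,105))
E
```

```text
[ 549.6086493  -303.06623487  105.        ] [ 545.12414594 -304.37716173  105.        ]
```

Emit:
move_arm(
  moves="1 0 0 0 0.144; 1 0 0 0 0.144; 1 0 0 0 0.144; 1 0 0 0 0.144; 1 0 0 0 0.144; 1 0.048 0 0 0; 1 0.048 0 0 0; 1 0.048 0 0 0",
)

```text
time: 1.7
eef_pos: [230.8, -419.8, 250.1]
orientation: [3.141, 0.052, -0.0]
contact_force: [-0.6, -0.9, 0.1]
finger_gap: 85.6
```

Emit:
move_arm(
  moves="1 0.02 -0.043 0 0; 1 0.02 -0.043 0 0; 1 0.02 -0.043 0 0; 1 0.02 -0.043 0 0; 1 0.02 -0.043 0 0; 1 0.02 -0.043 0 0; 1 0.02 -0.043 0 0; 1 0.02 -0.043 0 0",
)

```text
time: 2.5
eef_pos: [377.6, -68.8, 250.2]
orientation: [3.141, 0.054, 0.001]
contact_force: [0.4, -0.6, -0.2]
finger_gap: 85.5
```

Emit:
move_arm(
  moves="1 0.02 -0.043 0 0; 1 0.02 -0.043 0 0; 1 0.02 -0.043 0 0; 1 0.02 -0.043 0 0; 1 0.02 -0.043 0 0; 1 0.02 -0.043 0 0; 1 0.02 -0.043 0 0; 1 0 -0.02 0 0",
)

```text
time: 3.3
eef_pos: [506.9, 257.8, 249.5]
orientation: [-3.141, -0.058, 0.001]
contact_force: [-0.2, -1.2, -0.2]
finger_gap: 85.2
```

Emit:
move_arm(
  moves="1 0.008 -0.037 0 0; 1 0.0085 -0.036 0 0; 1 0 0 0.03 0; 1 0 0 0.02 0; 1 0 0 0.01 0; 1 0 0 0 0; 1 0 0 0 0; 1 0 0 0 0",
)

```text
time: 4.1
eef_pos: [521.0, 328.5, 192.0]
orientation: [-3.14, -0.054, -0.004]
contact_force: [-0.1, 1.6, -0.7]
finger_gap: 85.5
```

```bash
python3 - <<'E'
from station import arm
from h import *
s=arm.state(); print(s['eef_pos'],s['orientation'])
f=grab(arm,'scene','s1')
c=cv2.resize(f['image'][140:290,270:470,::-1],(800,600),interpolation=cv2.INTER_CUBIC); cv2.imwrite('pics/s1c.png',c)
E
```

```text
[520.99061757 328.52927471 191.97531593] [-3.14011628 -0.05411025 -0.00406642]
```

View pics/s1c.png

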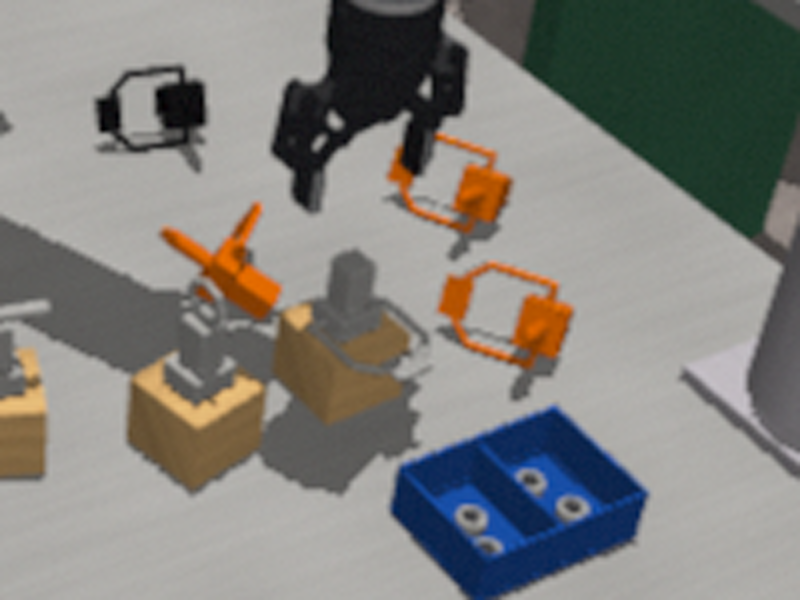

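The open gripper stands over the loop pin's stub, with the fingers either side in y at crop (310,200) and (415,165) and the stub at (350,280). I descend and grip.

Emit:
move_arm(
  moves="1 0 -0.003 0.03 0; 1 0 0 0.03 0; 1 0 0 0.02 0; 1 0 0 0.01 0; 1 0 0 0 0; 1 0 0 0 0; -1 0 0 0 0; -1 0 0 0 0",
  newtons=60,
)

```text
time: 4.95
eef_pos: [520.9, 331.7, 101.8]
orientation: [-3.14, -0.055, -0.004]
contact_force: [1.1, -0.2, -0.3]
finger_gap: 59.5
```

Emit:
move_arm(
  moves="-1 0 0 0 0; -1 0 0 0 0; -1 0 0 0 0; -1 0 0 0 0; -1 0 0 0 0; -1 0 0 0 0; -1 0 0 0 0; -1 0 0 0 0",
)

```text
time: 5.75
eef_pos: [520.4, 331.7, 100.9]
orientation: [-3.14, -0.055, -0.002]
contact_force: [-0.1, 1.7, 4.3]
finger_gap: 23.5
```

Emit:
move_arm(
  moves="-1 0 0 -0.015 0; -1 0 0 -0.02 0; -1 0 0 -0.03 0; -1 0 0 -0.03 0; -1 0 0 -0.03 0; -1 0 0 -0.03 0; -1 0 0 -0.03 0; -1 0 0 0 0",
)

```text
time: 6.55
eef_pos: [521.4, 331.7, 289.3]
orientation: [-3.139, -0.055, -0.01]
contact_force: [0.0, -0.3, -2.7]
finger_gap: 23.7
```

```bash
python3 - <<'E'
from station import arm
from h import *
s=arm.state(); print(s['eef_pos'],s['orientation'],s['contact_force'],s['finger_gap'])
f=grab(arm,'scene','s2')
c=cv2.resize(f['image'][90:290,250:450,::-1],(600,600),interpolation=cv2.INTER_CUBIC); cv2.imwrite('pics/s2c.png',c)
E
```

```text
[521.37422909 331.70157614 289.31368662] [-3.13918456 -0.05450861 -0.00994922] [ 0.04980916 -0.26936329 -2.69774883] 23.6563353013559
```

View pics/s2c.png

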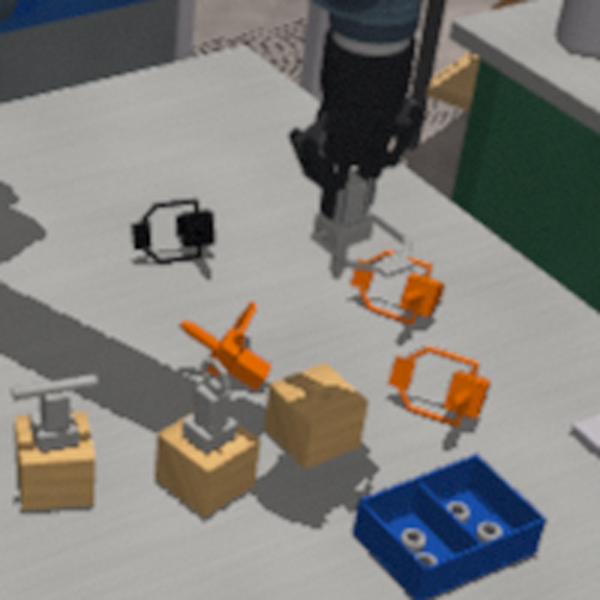

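The pin hangs upright in the jaws with its loop open along +x, and the blocks and bystanders are undisturbed. I carry it over.

Emit:
move_arm(
  moves="-1 0 0.03 0 -0.01; -1 0 0.04 0 -0.01; -1 0 0.04 0 -0.01; -1 0 0.04 0 -0.01; -1 0 0.04 0 -0.01; -1 0 0.04 0 -0.01; -1 0 0.04 0 -0.01; -1 0 0.04 0 -0.01",
)

```text
time: 7.4
eef_pos: [540.1, 20.8, 281.5]
orientation: [-3.135, -0.181, 0.01]
contact_force: [1.9, 0.4, -3.4]
finger_gap: 23.2
```

Emit:
move_arm(
  moves="-1 0 0.04 0 -0.01; -1 0 0.04 0 0; -1 0 0.04 0 0; -1 0 0.04 0 0; -1 0 0.04 0 0; -1 0 0.04 0 0; -1 0 0.03 0 0; -1 0 0.02 0 0",
)

```text
time: 8.2
eef_pos: [576.2, -267.0, 281.2]
orientation: [-3.132, -0.193, 0.008]
contact_force: [0.0, 0.3, -4.6]
finger_gap: 23.1
```

Emit:
move_arm(
  moves="-1 -0.011 0.011 0 0; -1 -0.011 0.011 0 0; -1 -0.011 0.0107 0 0; -1 0 0 0.025 0; -1 0 0 0.025 0; -1 0 0 0.02 0; -1 0 0 0 0; -1 0 0 0 0",
)

```text
time: 9.0
eef_pos: [548.7, -301.9, 215.8]
orientation: [-3.135, -0.196, 0.0]
contact_force: [-0.1, 0.0, -3.5]
finger_gap: 23.2
```

```bash
python3 - <<'E'
from station import arm
from h import *
s=arm.state(); print(s['eef_pos'],s['orientation'],s['contact_force'],s['finger_gap'])
f=grab(arm,'scene','s3')
c=cv2.resize(f['image'][190:340,80:230,::-1],(600,600),interpolation=cv2.INTER_CUBIC); cv2.imwrite('pics/s3c.png',c)
E
```

```text
[ 548.73258069 -301.90285536  215.75764782] [-3.13541039e+00 -1.96427399e-01  4.73903110e-05] [-0.05625017  0.02416604 -3.5008702 ] 23.18225324840576
```

View pics/s3c.png

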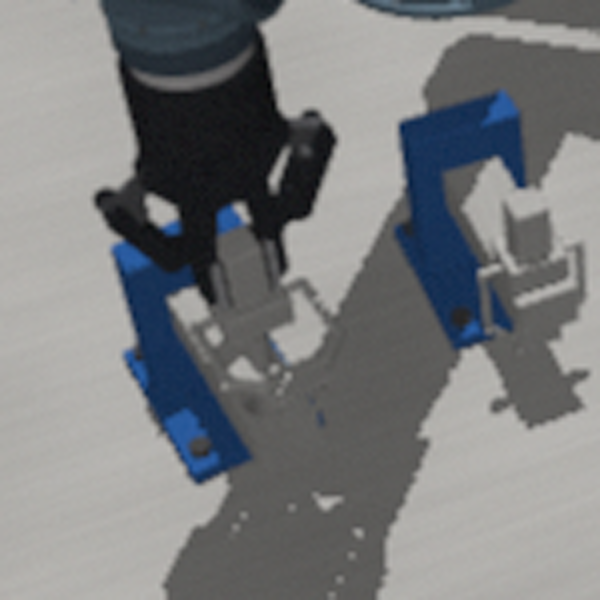

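The crop shows the pin held over the open bar with its loop out past the free end. The shank hides in shadow, so I use the depth map to find its position.

```bash
python3 - <<'E'
from h import *
from station import arm
g=load('scene0'); f=load('s3'); t=grab(arm,'top','t3')
R=cv2.Rodrigues(f['rotation'])[0]
def proj(f,p):
    q=cv2.Rodrigues(f['rotation'])[0].T@(np.array(p)-f['origin']); return (f['cx']+f['fx']*q[0]/-q[2], f['cy']-f['fy']*q[1]/-q[2])
for p in [(548.7,-301.9,175),(548.7,-301.9,129),(547.5,-303.5,105)]: print(p,np.round(proj(f,p),1))
W=cloud(f); d=np.hypot(W[...,0]-545,W[...,1]+303)
for lo,hi in((126,140),(140,150),(150,160),(160,170)):
    M=(d<30)&(W[...,2]>lo)&(W[...,2]<hi); v,u=np.nonzero(M); print(lo,M.sum(),W[M].mean(0).round(1),np.percentile(u,[5,50,95]),np.percentile(v,[5,50,95]))
u0,v0,u1,v1=136,270,160,300
for y in range(v0,v1): print(y,' '.join('%3d'%a for a in np.nan_to_num(W[y,u0:u1,2])))
E
```

```text
(548.7, -301.9, 175) [142.4 268.8]
(548.7, -301.9, 129) [145.5 282.3]
(547.5, -303.5, 105) [146.3 289. ]
126 9 [ 553.1 -303.4  137.3] [142.8 145.  146.6] [280.  281.  282.6]
140 15 [ 553.1 -302.5  144.7] [142.7 145.  147. ] [277.7 279.  280.3]
150 21 [ 553.7 -302.8  155.6] [141. 144. 146.] [274. 276. 278.]
160 5 [ 555.6 -303.8  164.2] [141.4 143.  144.8] [273.2 274.  275. ]
270 195 193 196 194 190 193 187 188 188 186 184 182 182 179 178 177   0   0   1   0   3   1  -1   1
271 193 192 191 192 188 189 185 187 183 182 180 178 177 175   1   1  -3   4   1   0   2   4   2   0
272 191 188 189 185 184 185 183 180 178 178 179   3   1  -1   2   0   3   4   3  -1   0   2   4  -3
273 187 185 182 187 181 184 179 181 177 164 159   4   1   2   1   1   0   5   4   4   0   0   0   2
274 180 183 181 180 179 179 177 163 164 157 158  15   4  -1   2   3   0  -1   2   0   0   4  -2   2
275 105 179 180 179 177 163 158 164 159 159 157 109   4  -1   3   0   1   3   0   2   2   1   4   2
276 104 176 104 106 105 155 157 157   0 156 153 105  12   0  -2   3   0  -4   0   2   0   3   3   1
277 106 105 107 107 106
[... 1576 characters left out ...]

293  75  88  97 107 108 110 106 105 108 105 105 109 105 104 108 106 105 110 108 106 105 106  99  12
294  14  80  90 101 105 107 108 104 103 105 103 104 105 107 107 106 103 106 107 104 103  98 102   8
295  13  16  88  96 106 106 106 105 105 110 107 105 105 106 104 107 104 104 102  98  95  96  96   4
296  17  16  78  89  98 105 108 107 107 103 107 104 106 105 102 102 102 100  96 101  95  93  92  92
297  14  11  12  81  91 103 105 107 107 108 106 108 104 103 101  98 101  95  94  93  91  90  92  88
298  13  12  15  74  85  96 106 108 104 105 103 102 101 100  97  93  98  92  94  92  89  92  88  86
299  13  17  10  10  81  88  96 106 104 102 103 103  98  96  97  95  90  92  89  87  88  86  82  83
```

Emit:
move_arm(
  moves="-1 -0.0018 0.001 0.008 0; -1 0 0 0.008 0; -1 0 0 0.008 0; -1 0 0 0.006 0; -1 0 0 0.005 0; -1 0 0 0.005 0; -1 0 0 0 0; -1 0 0 0 0",
)

```text
time: 9.9
eef_pos: [547.4, -303.4, 175.3]
orientation: [3.135, 0.196, 0.0]
contact_force: [0.6, -0.8, -3.5]
finger_gap: 23.7
```

The tip is about 17 mm into the hole and there is no contact force.

Emit:
move_arm(
  moves="-1 0 0 0.006 0; -1 0 0 0.006 0; -1 0 0 0.006 0; -1 0 0 0.004 0; -1 0 0 0.003 0; -1 0 0 0.002 0; -1 0 0 0 0; -1 0 0 0 0",
)

```text
time: 10.7
eef_pos: [547.5, -303.4, 148.5]
orientation: [3.135, 0.196, 0.0]
contact_force: [0.7, -0.5, -2.8]
finger_gap: 23.6
```

Emit:
move_arm(
  moves="-1 0 0 0.001 0; -1 0 0 0.001 0; -1 0 0 0.001 0; -1 0 0 0 0; -1 0 0 0 0; 1 0 0 0 0; 1 0 0 0 0; 1 0 0 0 0",
)

```text
time: 11.5
eef_pos: [547.6, -303.6, 145.5]
orientation: [3.135, 0.196, 0.001]
contact_force: [0.1, -0.3, 0.0]
finger_gap: 66.2
```

Emit:
move_arm(
  moves="1 0 0 0 0; 1 0 0 0 0; 1 0 0 -0.03 0; 1 0 0 -0.04 0; 1 0 0 -0.04 0; 1 0 0 -0.02 0; 1 0 0 0 0; 1 0 0 0 0",
)

```text
time: 12.3
eef_pos: [547.2, -303.2, 274.9]
orientation: [-3.135, -0.196, 0.0]
contact_force: [-0.0, 1.0, 0.1]
finger_gap: 85.2
```

```bash
python3 - <<'E'
from station import arm
from h import *
s=arm.state(); print(s['eef_pos'],s['orientation'],s['contact_force'],s['finger_gap'])
f=grab(arm,'scene','s4')
c=cv2.resize(f['image'][200:340,80:220,::-1],(560,560),interpolation=cv2.INTER_CUBIC); cv2.imwrite('pics/s4c.png',c)
W=cloud(f); Z=W[...,2]; d=np.hypot(W[...,0]-547,W[...,1]+303)
M=(d<28)&(Z>158)&(Z<175); print('stub top',M.sum(),np.median(W[M],0).round(1))
e=np.hypot(W[...,0]-615,W[...,1]+294); M=(e<22)&(Z>90)&(Z<140); print('tab',M.sum(),np.median(W[M],0).round(1))
E
```

```text
[ 547.22457963 -303.2273051   274.88236862] [-3.13538691e+00 -1.95941972e-01  1.57984136e-04] [-0.01506002  1.0388922   0.0685106 ] 85.2308093330581
stub top 103 [ 552.  -305.   165.1]
tab 131 [ 616.6 -294.6  118.7]
```

View pics/s4c.png

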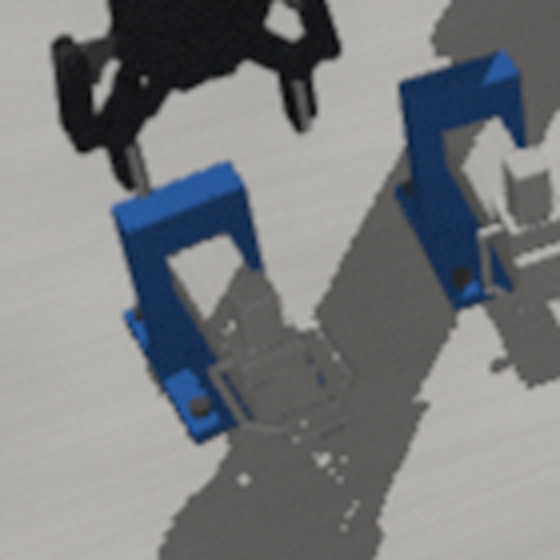

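The pin is seated: stub top at 165 mm, loop still level with the tab at z≈118 and (616,-295), as predicted. Now I close the fingers and press the tab.

Emit:
move_arm(
  moves="-1 0.035 0 0 0; -1 0.033 0 0 0; -1 0 0 0.03 0; -1 0 0 0.03 0; -1 0 0 0.03 0; -1 0 0 0.02 0; -1 0 0 0 0; -1 0 0 0 0",
)

```text
time: 13.15
eef_pos: [614.2, -294.5, 163.9]
orientation: [-3.134, -0.196, 0.003]
contact_force: [0.6, -0.0, 0.7]
finger_gap: -0.1
```

Emit:
move_arm(
  moves="-1 0 0 0.01 0; -1 0 0 0.01 0; -1 0 0 0.01 0; -1 0 0 0.01 0; -1 0 0 0.01 0; -1 0 0 0.01 0; -1 0 0 0.01 0; -1 0 0 0 0",
)

```text
time: 13.95
eef_pos: [613.8, -294.2, 93.0]
orientation: [-3.133, -0.196, 0.004]
contact_force: [-0.9, -0.1, 0.1]
finger_gap: -0.1
```

Emit:
move_arm(
  moves="-1 0 0 0.007 0; -1 0 0 0 0; -1 0 0 0 0; -1 0 0 -0.03 0; -1 0 0 -0.04 0; -1 0 0 -0.04 0; -1 0 0 -0.04 0; -1 0 0 -0.04 0",
)

```text
time: 14.75
eef_pos: [614.8, -294.8, 280.7]
orientation: [3.135, 0.196, 0.002]
contact_force: [0.7, 0.2, 0.3]
finger_gap: 0.0
```

Emit:
move_arm(
  moves="-1 0.04 0 -0.03 0; -1 0.04 0 -0.02 0; -1 0.04 0 0 0; -1 0 0.0 0 0; -1 0 0 0 0; -1 0 0 0 0; -1 0 0 0 0; -1 0 0 0 0",
)

```text
time: 15.55
eef_pos: [733.2, -280.3, 329.2]
orientation: [3.135, 0.195, 0.001]
contact_force: [0.5, 0.3, 0.1]
finger_gap: 0.4
```

```bash
python3 - <<'E'
from station import arm
from h import *
s=arm.state(); print(s['time'],s['eef_pos'],s['contact_force'])
f=grab(arm,'scene','s5')
c=cv2.resize(f['image'][200:340,80:220,::-1],(560,560),interpolation=cv2.INTER_CUBIC); cv2.imwrite('pics/s5c.png',c)
W=cloud(f); Z=W[...,2]; d=np.hypot(W[...,0]-547,W[...,1]+303)
M=(d<28)&(Z>158)&(Z<175); print('stub top',M.sum(),np.median(W[M],0).round(1))
e=np.hypot(W[...,0]-615,W[...,1]+294); M=(e<22)&(Z>90)&(Z<140); print('tab left at open pose',M.sum())
M=(W[...,0]>576)&(W[...,0]<620)&(abs(W[...,1]+298)<45)&(Z>25)&(Z<140);print('past end',M.sum(),W[M].mean(0).round(1) if M.any() else '')
E
```

```text
15.55 [ 733.15206833 -280.33486965  329.15685583] [0.50374578 0.32487109 0.12380957]
stub top 103 [ 550.6 -304.4  165.2]
tab left at open pose 0
past end 12 [ 576.7 -313.4  100.7]
```

View pics/s5c.png

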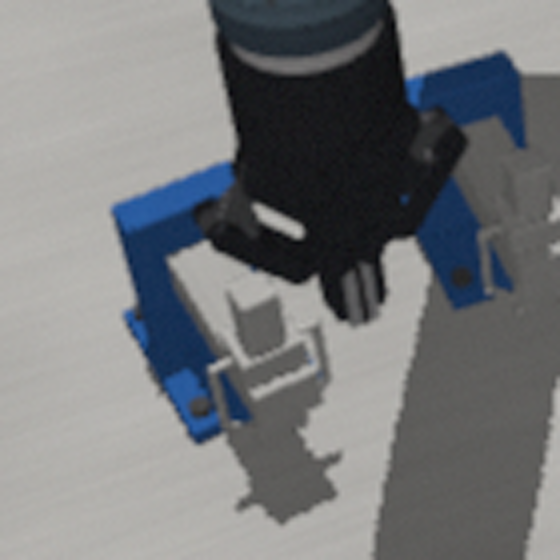

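The loop's legs now hang down beside the bar, at crop (215,395) and (320,360), like the locked neighbour. The pin is upright with its stub top at 165 mm. The gripper is clear.

```bash
python3 -c "
from station import arm
print(arm.hand_in())"
```

```text
the job is handed in; nothing more can be done
None
```

The loop pin is through the cross hole of the bar that had no pin, and its loop is shut round the bar. I handed the job in at about 15.6 s; no verdict is reported.

- **Seating:** before the press, the stub top measured 165 mm (60 mm above the bar, as expected) and the tab was level at about 118 mm. So the head was on the bar with the loop still open.
- **Loop:** after the press nothing was left where the open tab had been. The picture shows the legs hanging beside the bar, like the locked neighbour. I judged the shut angle from the picture and depth map, not by measuring it.
- **Pin position:** the stub top stayed at 165 mm and looked upright.
- **Clear of everything:** the gripper was in free air at hand-in, and the force readings never went above about 5 N. I did not touch the eye and tee pins, and in the picture after the lift they looked unmoved; I did not measure them again at the end.

**Disagreement:** the two cameras differed by about 4 mm in x on the hole (545 and 550). I used about 547, and the pin went in with no contact force. The last scene picture puts the stub near x = 551, about 3 mm from where I released it. That camera also read high before, and it is within the 12 mm limit.

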